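# Plug a board into the test unit and lever it home

### The job

Take the plug-in board out of its grey holder by its black grip tab and slide it down the two white card guides of the yellow test unit until its lower edge just rests on the connector. Lower it slowly and feel for that contact, without letting it drop or pressing it in by hand. Then let go and swing both red ejector levers gently inwards to their stops so that they drive the board fully home, and leave the other things on the table alone.

Things in the scene. Friction and masses are not known exactly. Their poses are not given: they have to be found in the camera images.
- board_tab (a point): Centre of the black grip tab (12 mm thick x, 50 wide y, 40 high z) on top of the loose plug-in board. Axes are the board's: x through its thickness, y along its width, z up. The tab's top is 20 mm above this point, the top of the aluminium rail 20 mm below it and the board's lower edge 92 mm below it.
- board: The same board (about 0.22 kg), origin at the middle of its lower edge: a green board 4 mm thick (x), 110 wide (y), 64 high, then an aluminium rail 8 x 114 x 8 mm whose ends are the ears that the levers press on, then the tab. Goes in either way round. At the start it stands upright in the holder, lower 32 mm in the slot.
- holder: Fixed grey holder block, 80 (x) by 135 (y) by 42 mm high, origin at the centre of its underside on the table; a slot along its y, 6 mm wide, holds the board upright. The board is drawn straight up out of it.
- guides: The two fixed white card guides; origin midway between them at their mouth, 90 mm above the table. z up, y from right to left guide (the board's width), x across the board. Grooves 6 mm wide (1 mm play each side), 2 mm play at each end, from 8 to 48 mm below the mouth; flared lead-ins above that. Board fully home: tab centre 32 mm above this origin; just resting on the connector: 3 to 12 mm higher, unknown beforehand.
- unit: The fixed yellow test unit that carries guides and levers, axes as the guides, origin under it on the table: a low tray 130 (x) by 200 mm (y), 48 mm high; at the outer ends of the guides stand aluminium end frames 34 mm wide (x), with lever cheeks reaching 118 mm above the table.
- socket (a joint): How far the black connector strip at the foot of the guides has been pressed down, in m: 0 at the start, growing downwards. It takes about 14 N to move, has no spring and stays where it is pressed. Pins are fragile: set the board down on it slowly, under 0.05 m/s. The board is home after 3 to 12 mm.
- left_lever (a joint): Red ejector lever at the +y end of the guides (rad): 0 = inner stop (closed, arm leaning 0.55 inwards from vertical), growing outwards; arm upright at 0.55; starts open at 1.0 to 1.12, limit 1.17. Pivot 75 mm from the guides' centre, 20 mm above the mouth. Stays where left. Its short nose presses the board's ear down: the load starts somewhere from 0.75 to 0.15; the tip then needs up to about 10 N.
- right_lever (a joint): The mirror-image red lever at the -y end of the guides: 0 = at its inner stop (closed), growing as it swings outwards to -y, otherwise as the left one.
- left_lever_tip (a point): Centre of the rounded end (4 mm radius) of the left lever's arm, 60 mm from its pivot; the arm is 8 mm thick and 18 mm wide (x). When closed it is 44 mm to the +y side of the guides' centre and 71 mm above their mouth.
- right_lever_tip (a point): The same for the right lever (closed: 44 mm to the -y side, 71 mm above the mouth). A lever is easily swung by pushing its arm inwards from outside, near the tip.
- screwdriver: Bystander: loose screwdriver 170 mm long, lying on the table.
- cleaner: Bystander: bottle of contact cleaner, 48 mm in diameter, 120 mm high, origin under its foot.
- carton: Bystander: small cardboard box 60 x 80 x 50 mm, origin under its centre.
There are look-alikes about, which are no part of the job. Of the things that look like the board, the largest one is meant.

How it is judged (in metres and radians):
On the way:
1. the board stands in both guides at rest on the connector, let go, not yet pushed home (at most 2 mm), with both levers still open (x of board_tab in the frame of guides between -0.004 and 0.004 m and y of board_tab in the frame of guides between -0.005 and 0.005 m and angle between the z axis of board_tab and the z axis of guides, either way round below 0.1 rad and z of board_tab in the frame of guides between 0.033 and 0.046 m and linear speed of board below 0.02 m/s and contact force between the fingers and board below 0.1 N and value of joint socket below 0.002 m and value of joint each of left_lever, right_lever above 0.8 rad), for 0.2 s.
At the end, for the whole second after the job is handed in: The board stands in both guides (within 4 mm in x and 5 mm in y of their centre, upright within 0.1 rad), its tab centre 29 to 34 mm above the mouth (home, +2/-3 mm), at rest; both levers are within 0.1 rad of their inner stops (x of board_tab in the frame of guides between -0.004 and 0.004 m and y of board_tab in the frame of guides between -0.005 and 0.005 m and angle between the z axis of board_tab and the z axis of guides, either way round below 0.1 rad and z of board_tab in the frame of guides between 0.029 and 0.034 m and value of joint each of left_lever, right_lever below 0.1 rad and linear speed of board below 0.02 m/s); the robot touches nothing.
It fails at once if the board pressed more than 2 mm into the connector by hand, both levers still open (value of joint socket above 0.002 m and value of joint each of left_lever, right_lever above 0.8 rad).
It fails at once if the board dropped or dashed onto the connector (faster than 0.08 m/s over the last 14 mm above home) (x of board_tab in the frame of guides between -0.004 and 0.004 m and y of board_tab in the frame of guides between -0.005 and 0.005 m and z of board_tab in the frame of guides below 0.046 m and linear speed of board above 0.08 m/s).
It fails at once if the board forced against the guides with more than 25 N (contact force between board and guides above 25 N).
It fails at once if a lever pushed with more than 20 N (contact force between the arm and left_lever_c0 above 20 N or contact force between the arm and left_lever_c1 above 20 N or contact force between the arm and left_lever_c2 above 20 N or contact force between the arm and right_lever_c0 above 20 N or contact force between the arm and right_lever_c1 above 20 N or contact force between the arm and right_lever_c2 above 20 N).
It fails at once if a bystander moved more than 20 mm (distance of any of screwdriver, cleaner, carton from where it was at the start of the episode above 0.02 m).
It also fails if it takes over 64 s, if anything falls off the work surface, if the arm or the gripper's body presses on something with over 40 N, if the wrist force passes 120 N, or if a joint passes its speed limit or range.

### The arm

A 7-joint arm with a two-finger parallel gripper is mounted at the origin on the work surface. World frame = base frame: x ahead of the robot, y to its left, z up, the work surface at z = 0. Lengths are in mm, angles in rad, forces in N, time in s.
With the tool pointing down it reaches from about 400 to 875 mm from the base axis. Payload 4.4 kg.
Tool frame: the origin (TCP) lies at the very end of the fingers, on their centre line; the grasp point (between the pads) lies 19 mm behind it; z points along the fingers, y is the line along which they close (so a half turn about z gives the same grasp; the last joint's range is limited). The gripper opens to 85 mm and grips with 20 to 120 N. Pads are 22 mm wide; open, the fingers measure 114 mm over their backs; the gripper's body (76 mm by 85 mm) begins 54 mm behind the grasp point. The pads swing forward as they close: fully open they stand 13 mm farther back than shut.
Start: joints at [1.069, 0.628, 0.038, 1.517, -0.027, 0.996, -0.02], TCP at [274.416, -589.248, 231.313] pointing down, gripper open.
Joint ranges: [-3.06, 3.06], [-0.37, 2.12], [-1.25, 1.32], [0.18, 2.47], [-1.1, 4.24], [0.23, 1.98], [-2.94, 2.94]. Speed limits (rad/s): [2.57, 2.57, 3.14, 3.14, 3.14, 3.14, 3.14].

### API

Orientations are given as [roll, pitch, yaw] about the fixed x, y, z axes, in that order (R = Rz(yaw) Ry(pitch) Rx(roll)).
In Python, from cell import sensors, get_image, camera_params, order gives the robot as it stands.
- The arm moves only by the shell command python3 -m inch 'ROWS' [OPENING]. ROWS is JSON, a list that holds one entry, the list of rows, each a list of 4 numbers: the shift along the tool's x, y, z in cm, then the turn about the tool's z in degrees. A call has 1 to 8 rows; each row is the pose to reach, as a shift and turn from the pose commanded when the call began, along the tool's axes at that moment; what a row does not reach only later rows make up. A row lasts 1/12 s, in which the tool goes at most 41.7 mm and 7.16 degrees, less where a joint would pass 70% of its speed; a pose out of reach is approached as far as the arm can. A call with a gripper value outside its range is refused whole. OPENING is the finger opening in cm, from 0 to 8.54, set as the call begins (- or left out, the last holds). The fingers move at their own pace and stop on an object; the grip force is fixed at half the most. Time passes only in rows, so rows that repeat a pose let the fingers close. It gives the time, the measured TCP pose, the force, the opening and the grip force at its end, in the units of the state.
- sensors.read_state(): the state, without advancing time (a new reading comes with each control period).
- get_image(name): name is "side" or "top" or "wrist"; returns the picture (420x560x3 uint8, blue, green, red); there is no depth.
- camera_params(name): a dict with "mtx" (3x3 intrinsics, pixels), "rvec" (rotation vector, rad) and "tvec" (3), from world to camera coordinates, as OpenCV has them. Camera axes: x right, y down, z forward; pixel columns grow to the right and rows downward; lengths in mm; the calibration is good to about 2 mm. A picture is of the moment at which its call begins: read the wrist's pose just before it. camera_params takes no time and is no camera call; for the wrist camera it gives the pose at the moment of the call.
- order.finish_job(): hands the job in; it is judged then, once.
The state is a dict: "clock": time; "qpos": joint angles; "qd": joint speeds; "tau": joint torques, N m; "eef_pos": TCP position; "tool_rot": TCP orientation; "force": force on the tool from outside, world axes, zero at the start; "torque": the same for the moment, N m; "width": finger opening in mm; "gripper_force": force on a finger pad.
Only numpy, scipy, OpenCV 4.12 (cv2) and the standard library are available. Lean on these libraries where they do the work, as an engineer would, in place of code of your own. Each camera call takes 0.05 s, during which the arm holds its last target. There are 200 camera calls.

## Working session

There is one attempt and no reset: what is moved stays moved. The work goes in short steps, Python scripts to look and compute and a shell command to move; the robot and the scene stay as the last step left them, time stands still between calls to the robot, and variables do not carry over. Pictures are saved under pics/ and viewed, at most 10 in all, crops included, and the job is handed in when it is done.

```bash
mkdir -p pics; ls
python3 - <<'E'
from cell import sensors,get_image,camera_params
import cv2,numpy as np
s=sensors.read_state();print(s['clock'],s['eef_pos'],s['tool_rot'],s['width'])
for n in('top','side'):
    im=get_image(n);cv2.imwrite(f'pics/{n}0.png',im)
    p=camera_params(n);R=cv2.Rodrigues(np.array(p['rvec'],float))[0];print(n,p['mtx'],(-R.T@np.ravel(p['tvec'])).round(),R.round(2).tolist())
E
```

```text
pics
0.0 [ 274.14016868 -588.6566079   230.3952423 ] [-3.13966222e+00  2.26843611e-05  4.35797712e-01] 85.24461646065289
top [[414.20910183   0.         283.15327077]
 [  0.         414.20910183 213.59213902]
 [  0.           0.           1.        ]] [ 538.  -55. 1100.] [[0.01, -1.0, -0.01], [-1.0, -0.01, -0.07], [0.07, 0.01, -1.0]]
side [[424.77691113   0.         281.93019549]
 [  0.         424.77691113 208.52006617]
 [  0.           0.           1.        ]] [151. 459. 541.] [[-0.75, -0.66, -0.02], [-0.33, 0.4, -0.86], [0.57, -0.64, -0.52]]
```

View pics/top0.png

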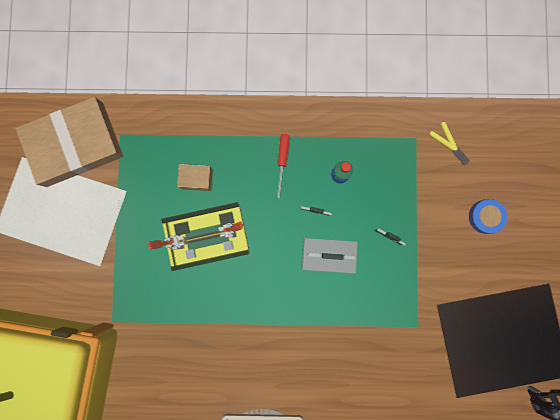

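View pics/side0.png

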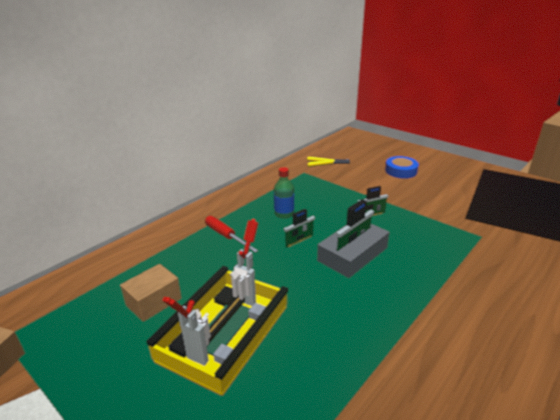

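Top view, things that could be the board: the board in the grey holder at (333,257), and small boards at (316,211) and (390,237). The one in the holder is the largest, so I'll check it in a crop. The test unit is at (205,237).

Run:
```python
import cv2,numpy as np
a=cv2.imread('pics/top0.png');s=cv2.imread('pics/side0.png')
A=cv2.resize(a[198:278,140:260],None,fx=6.6,fy=6.6,interpolation=2)[:,:]
B=cv2.resize(a[230:280,295:365],(392,280),interpolation=2)
C=cv2.resize(s[170:280,290:410],(400,280),interpolation=2)[:, :392]
A=cv2.resize(A,(480,320));D=cv2.resize(s[210:390,140:300],(304,320))
cv2.imwrite('pics/c1.png',np.vstack([np.hstack([A,D]),np.hstack([B,C])]))
```

```text
(no output)
```

View pics/c1.png

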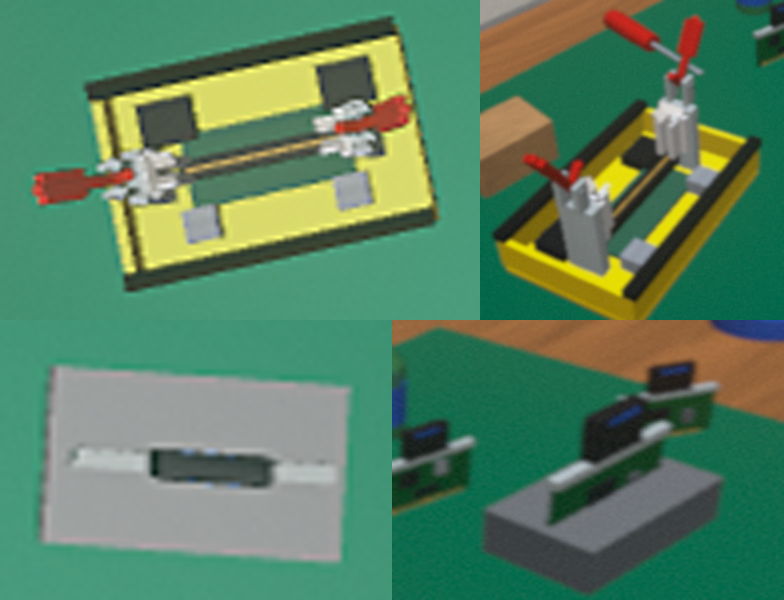

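The crop shows the large board in the holder: tab centre at about (332.9,256.4), rail ends at (307.9,255.0) and (355.2,257.9). Unit tray corners are at (161.8,219.3), (238.3,202.5), (249.3,251.8) and (172.5,270), and both levers are open.

```bash
cat > h.py <<'E'
import cv2,numpy as np
from cell import sensors,get_image,camera_params
def cam(n):
    p=camera_params(n);return np.array(p['mtx'],float),np.array(p['rvec'],float).ravel(),np.array(p['tvec'],float).ravel()
def back(c,uv,z):
    K,r,t=c;R=cv2.Rodrigues(r)[0];d=R.T@np.linalg.inv(K)@[uv[0],uv[1],1];o=-R.T@t
    return o+d*(z-o[2])/d[2]
def proj(c,P): return cv2.projectPoints(np.array(P,float).reshape(-1,1,3),c[1],c[2],c[0],None)[0][:,0]
def toolmat(s):
    r,p,y=s['tool_rot'];c=lambda v:cv2.Rodrigues(np.array(v,float))[0]
    return c([0,0,y])@c([0,p,0])@c([r,0,0])
def togo(s,P,yaw=None):  # shift in tool axes (cm) for TCP to world P
    return toolmat(s).T@(np.array(P)-s['eef_pos'])/10
E
python3 - <<'E'
from h import *
c=cam('top')
print('tab',back(c,(332.9,256.4),122).round(1))
a,b=back(c,(307.9,255.0),82),back(c,(355.2,257.9),82);print('rail',a,b,(a+b)/2,np.linalg.norm(a-b),np.degrees(np.arctan2(*(a-b)[:2])))
q=[back(c,u,50) for u in((161.8,219.3),(238.3,202.5),(249.3,251.8),(172.5,270))];q=np.array(q)
print(q.round(1),q.mean(0))
for e in(q[0]-q[1],q[3]-q[2],q[0]-q[3],q[1]-q[2]):print(np.linalg.norm(e),np.degrees(np.arctan2(e[1],e[0])))
s=sensors.read_state();print(toolmat(s).round(2)); w=cam('wrist');R=cv2.Rodrigues(w[1])[0]
print('wristcam in tool',toolmat(s).T@(-R.T@w[2]-s['eef_pos']),(toolmat(s).T@R.T).round(2))
print(togo(s,[*(a+b)[:2]/2,230]))
E
```

```text
tab [ 512.1 -163.8  122. ]
rail [ 513.51035528 -107.23778002   82.        ] [ 508.12258515 -222.69865852   82.        ] [ 510.81647021 -164.96821927   82.        ] 115.58651535281892 2.6716644506545175
[[597.8 263.6  50. ]
 [643.4  69.7  50. ]
 [518.7  39.1  50. ]
 [470.2 232.   50. ]] [557.51643457 151.11980868  50.        ]
199.20262142660386 103.21797703295445
198.84819918865992 104.10772521039554
131.51846419335737 13.932492795774433
128.42663866641755 13.780867543789757
[[ 0.91  0.42 -0.  ]
 [ 0.42 -0.91  0.  ]
 [-0.   -0.   -1.  ]]
wristcam in tool [  82.17578154   -0.94123534 -142.48179907] [[-0.   -0.95 -0.32]
 [ 1.   -0.   -0.  ]
 [ 0.   -0.32  0.95]]
[ 39.3400088  -28.42645392   0.09585212]
```

```bash
python3 -m inch '[[[39.3,-28.4,0,-62.4],[39.3,-28.4,0,-62.4],[39.3,-28.4,0,-62.4],[39.3,-28.4,0,-62.4],[39.3,-28.4,0,-62.4],[39.3,-28.4,0,-62.4],[39.3,-28.4,0,-62.4],[39.3,-28.4,0,-62.4]]]'
python3 - <<'E'
from h import *
s=sensors.read_state();y=np.degrees(s['tool_rot'][2]);print(s['eef_pos'],y,'turn',-(87.3-y),togo(s,[511.5,-164.5,215]))
E
```

```text
clock: 0.77
eef_pos: [437.3, -296.3, 231.2]
tool_rot: [-3.141, -0.0, 1.442]
force: [0.8, -0.1, 0.6]
width: 85.2
gripper_force: 0.0
[ 437.29645194 -296.31215405  231.23350464] 82.60420064613174 turn -4.695799353868253 [14.02671174  5.66232821  1.62196445]
```

```bash
python3 -m inch '[[[14,5.7,1.6,-4.7],[14,5.7,1.6,-4.7],[14,5.7,1.6,-4.7],[14,5.7,1.6,-4.7],[14,5.7,1.6,-4.7],[14,5.7,1.6,-4.7],[14,5.7,1.6,-4.7]]]'
python3 - <<'E'
from h import *
s=sensors.read_state();c=cam('wrist');im=get_image('wrist');np.savez('w1.npz',k=c[0],r=c[1],t=c[2])
print(s['eef_pos'],s['tool_rot'],s['force']);p=proj(c,[[511.5,-164.5,122]]);print(p)
cv2.imwrite('pics/w1.png',cv2.resize(im,(784,588)))
E
```

```text
clock: 1.35
eef_pos: [511.5, -168.1, 215.0]
tool_rot: [-3.14, 0.001, 1.517]
force: [0.7, -0.4, -0.1]
width: 85.4
gripper_force: 0.0
[ 511.5178171  -168.05789432  215.00132818] [-3.14028955e+00  7.77896591e-04  1.51713276e+00] [ 0.69967473 -0.43833633 -0.10120443]
[[281.01938019 205.33078107]]
```

View pics/w1.png

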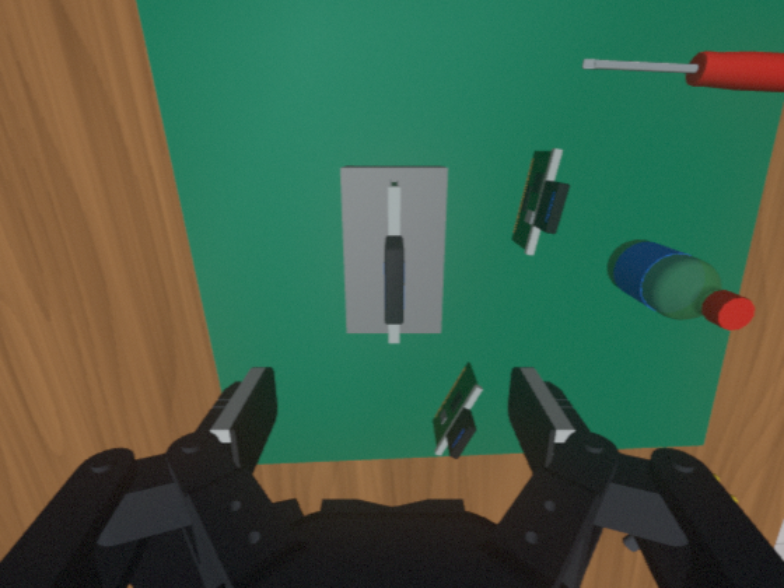

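The wrist view shows the tab at (394,281) in the enlarged picture, with the rail running vertically from (394,187) to (394,342). So the board is parallel to the tool's x axis and nearly centred between the fingers.

Run:
```python
from h import *
d=np.load('w1.npz');c=(d['k'],d['r'],d['t']);f=1.4
a,b=back(c,(394/f,187/f),82),back(c,(394/f,342/f),82);m=back(c,(394.5/f,322/f),122);u=(a-b)/np.linalg.norm(a-b)
print(a,b,(a+b)/2,np.linalg.norm(a-b),np.degrees(np.arctan2(u[1],u[0])),'tabc',m+25*u)
s=sensors.read_state();P=m+25*u;P[2]=90;print(s['eef_pos'],togo(s,P))
```

```text
[ 514.92948858 -108.26068448   82.        ] [ 508.99239244 -221.09457458   82.        ] [ 511.96094051 -164.67762953   82.        ] 112.98998125776872 86.98798709091405 tabc [ 512.272212   -162.46068402  122.        ]
[ 511.35317635 -168.72351148  215.09734471] [ 0.64227482  0.07097626 12.50905985]
```

```bash
python3 -m inch '[[[0.45,0.05,3,0],[0.45,0.05,6,0],[0.45,0.05,9,0],[0.45,0.05,11,0],[0.45,0.05,12,0],[0.45,0.05,12.7,0],[0.45,0.05,12.9,0],[0.45,0.05,12.9,0]]]' && python3 -m inch '[[[0,0,0,0],[0,0,0,0],[0,0,0,0],[0,0,0,0],[0,0,0,0],[0,0,0,0],[0,0,0,0],[0,0,0,0]]]' 0
```

```text
clock: 2.07
eef_pos: [513.3, -163.4, 86.7]
tool_rot: [3.141, 0.0, 1.517]
force: [0.7, -0.0, 1.2]
width: 85.6
gripper_force: 0.0
clock: 2.73
eef_pos: [513.2, -162.7, 86.7]
tool_rot: [3.141, 0.0, 1.518]
force: [-0.5, 0.1, 4.5]
width: 11.5
gripper_force: 59.1
```

```bash
python3 -m inch '[[[0,0,-0.5,0],[0,0,-1.5,0],[0,0,-3,0],[0,0,-5,0],[0,0,-8,0],[0,0,-12,0],[0,0,-16,0],[0,0,-17.5,0]]]'
python3 - <<'E'
from h import *
s=sensors.read_state();y=np.degrees(s['tool_rot'][2]);print(s['eef_pos'],'turn',-(103.8-y),togo(s,[489.5,134,262]),s['width'])
E
```

```text
clock: 3.4
eef_pos: [515.3, -162.9, 267.3]
tool_rot: [3.133, 0.002, 1.518]
force: [0.6, -0.5, -2.7]
width: 11.0
gripper_force: 58.7
[ 515.33444519 -162.92811505  267.27331773] turn -16.827235415729277 [29.51576523 -4.15177768  0.44459495] 10.980152522233865
```

```bash
python3 -m inch '[[[3,-0.5,0,-4],[7,-1,0,-8],[11,-1.5,0,-13],[15,-2,0,-16.8],[19,-2.8,0,-16.8],[23,-3.5,0,-16.8],[27,-4.1,0,-16.8],[29.5,-4.2,0,-16.8]]]' && python3 -m inch '[[[0,0,0,0],[0,0,0,0],[0,0,0,0],[0,0,0,0]]]'
python3 - <<'E'
from h import *
s=sensors.read_state();c=cam('wrist');im=get_image('wrist');np.savez('w2.npz',k=c[0],r=c[1],t=c[2])
print(s['eef_pos'],s['tool_rot'],s['force'])
cv2.imwrite('pics/w2.png',cv2.resize(im,(784,588)));cv2.imwrite('pics/w2raw.png',im)
E
```

```text
clock: 4.07
eef_pos: [484.8, 139.0, 262.3]
tool_rot: [3.141, -0.002, 1.816]
force: [0.4, -0.4, -0.8]
width: 11.5
gripper_force: 58.6
clock: 4.4
eef_pos: [486.7, 132.2, 261.3]
tool_rot: [-3.141, 0.001, 1.808]
force: [-0.1, -0.4, -2.8]
width: 11.2
gripper_force: 58.6
[486.71789379 132.22895087 261.33014618] [-3.14098103e+00  1.16893900e-03  1.80847027e+00] [-0.13427548 -0.43221134 -2.75339039]
```

View pics/w2.png

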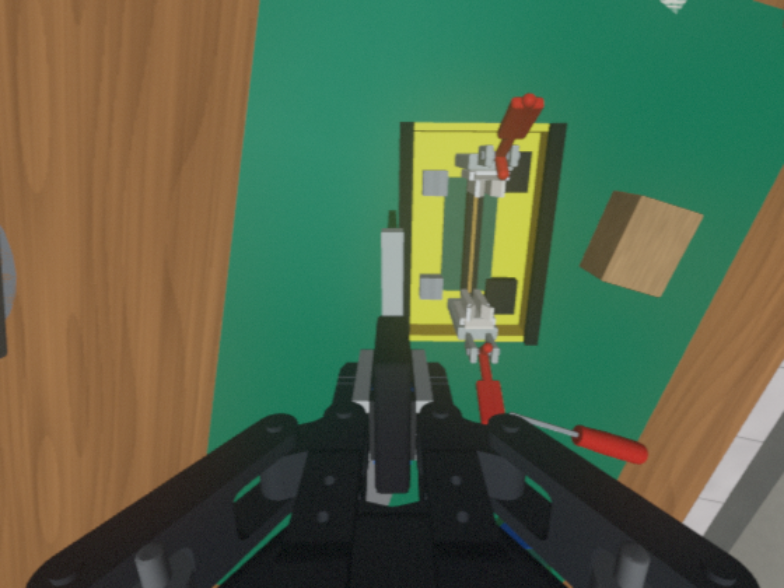

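The wrist view shows the unit's guides at (488,170) and (477,315), with open levers at both ends and the held board to the left. I'll zoom in on the guides.

Run:
```python
import cv2
im=cv2.imread('pics/w2raw.png');cv2.imwrite('pics/c2.png',cv2.resize(im[60:275,255:395+20],(448,602))[:600])
import numpy as np
a=cv2.resize(im[98:148,320:386],None,fx=6,fy=6,interpolation=2);b=cv2.resize(im[200:260,314:380],None,fx=5,fy=5,interpolation=2)
c=cv2.resize(im[150:250,260:300],None,fx=6,fy=6,interpolation=2)
o=np.zeros((600,796,3),'uint8');o[:300,:396]=a;o[300:600,:330]=b;o[:600,420:660]=c
cv2.imwrite('pics/c2.png',o)
```

```text
(no output)
```

View pics/c2.png

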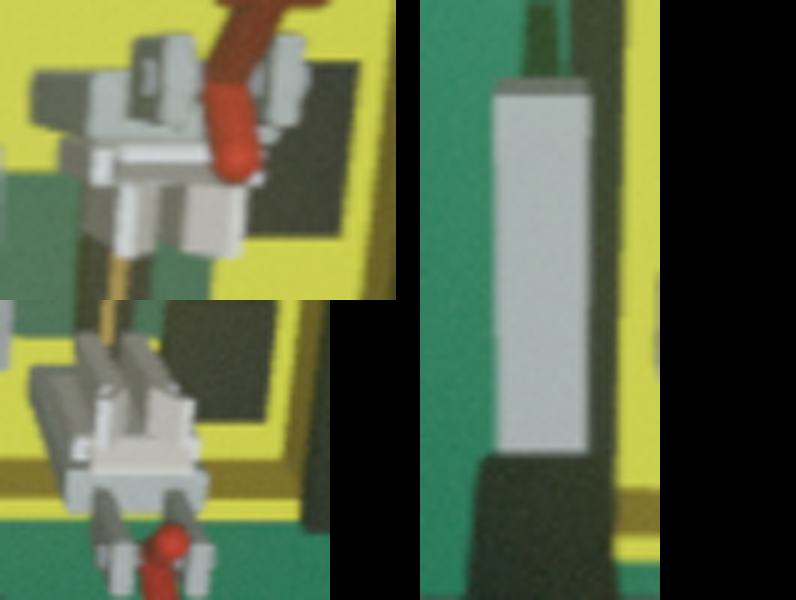

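The zoom shows both white guide mouths with their flares. The inner jaw ends are at raw (341,140.2)/(360.8,139.7) for the left guide and (335,218.4)/(351,220) for the right. The rail's far end is at x 272.5–288.3, y 165.8.

Run:
```python
from h import *
d=np.load('w2.npz');c=(d['k'],d['r'],d['t']);B=lambda u,z:back(c,u,z)
s=sensors.read_state();T=toolmat(s);e=s['eef_pos'];print('eef',e,np.degrees(s['tool_rot'][2]))
yaw=np.radians(13.8);
def loc(p,o=np.array([557.5,151.1])): q=p[:2]-o;return np.array([q@[np.cos(yaw),np.sin(yaw)],q@[-np.sin(yaw),np.cos(yaw)]]).round(1)
for n,u in dict(AL=(341,140.2),AR=(360.8,139.7),BL=(335,218.4),BR=(351,220),Aback=(350.5,122.5),Bback=(343,254),Aflare=(351.25,135),Bflare=(344.3,222)).items(): p=B(u,90);print(n,p.round(1),loc(p))
for n,u in dict(tl=(408/1.4,122/1.4),tr=(566/1.4,124/1.4),bl=(404/1.4,339/1.4),br=(537/1.4,344/1.4)).items(): p=B(u,50);print(n,p.round(1),loc(p))
for u in((272.5,165.8),(288.3,165.8),(280.4,165.8)): print('rail tool',T.T@(B(u,256.6)-e))
```

```text
eef [486.78205829 132.26582057 261.31222078] 103.60260869314716
AL [536.8 195.8  90. ] [-9.4 48.3]
AR [557.  201.2  90. ] [11.5 48.8]
BL [556.8 109.3  90. ] [-10.7 -40.4]
BR [575.4 111.8  90. ] [  8.  -42.4]
Aback [541.  215.4  90. ] [-0.7 66.4]
Bback [579.7  67.5  90. ] [  1.6 -86.5]
Aflare [545.7 203.5  90. ] [ 1.  53.7]
Bflare [568.6 107.6  90. ] [  0.4 -44.9]
tl [473.8 236.6  50. ] [-60.9 103. ]
tr [598.1 265.1  50. ] [ 66.6 101. ]
bl [517.8  48.7  50. ] [-63. -90.]
br [643.5  73.7  50. ] [ 65.  -95.7]
rail tool [55.03900635 -4.62551444  4.66307186]
rail tool [55.03862856  3.44205938  4.65902875]
rail tool [55.03881745 -0.5916158   4.66105025]
```

Run:
```python
from h import *
s=sensors.read_state();print(togo(s,[556.8,155.8,190]))
```

```text
[0.64734723 7.36246065 7.12693066]
```

```bash
python3 -m inch '[[[0.3,2,0,0],[0.6,4.5,0,0.2],[0.65,6.6,1,0.2],[0.65,7.36,2.5,0.2],[0.65,7.36,4.2,0.2],[0.65,7.36,5.7,0.2],[0.65,7.36,6.8,0.2],[0.65,7.36,7.1,0.2]]]' && python3 -m inch '[[[0,0,0,0],[0,0,0,0],[0,0,0,0],[0,0,0,0]]]'
python3 - <<'E'
from h import *
s=sensors.read_state();c=cam('wrist');im=get_image('wrist');si=get_image('side');np.savez('w3.npz',k=c[0],r=c[1],t=c[2])
print(s['eef_pos'],s['tool_rot'],s['force'],np.degrees(s['tool_rot'][2]))
cv2.imwrite('pics/w3raw.png',im);cv2.imwrite('pics/s3raw.png',si)
a=cv2.resize(im[0:230,220:340],None,fx=2.6,fy=2.6,interpolation=2);b=cv2.resize(si[220:370,140:270],None,fx=3.6,fy=3.6,interpolation=2)
o=np.zeros((600,796,3),'uint8');o[:598,:312]=a;o[:540,320:788]=b;cv2.imwrite('pics/c3.png',o)
E
```

```text
clock: 5.12
eef_pos: [555.6, 156.1, 188.3]
tool_rot: [-3.138, 0.001, 1.806]
force: [0.2, -0.3, -1.5]
width: 11.1
gripper_force: 58.9
clock: 5.45
eef_pos: [557.2, 158.1, 191.3]
tool_rot: [3.14, -0.0, 1.807]
force: [0.3, 0.7, -1.5]
width: 11.1
gripper_force: 58.9
[557.21875693 158.07248376 191.34233846] [ 3.13966226e+00 -7.01551188e-05  1.80729378e+00] [ 0.26965171  0.67267725 -1.51120074] 103.55030616533416
```

View pics/c3.png

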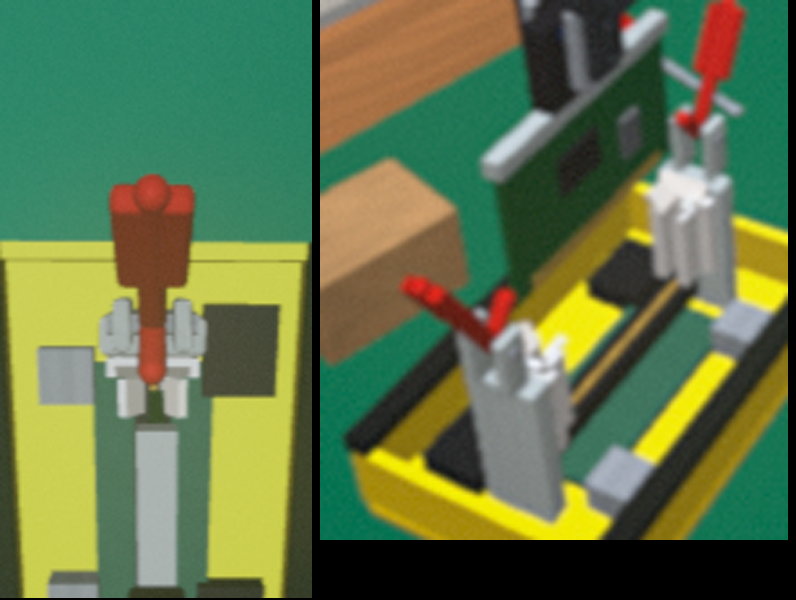

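Run:
```python
from h import *
d=np.load('w3.npz');c=(d['k'],d['r'],d['t'])
s=sensors.read_state();T=toolmat(s);e=s['eef_pos']
f=lambda x,y:(220+x/2.6,y/2.6)
for n,u,z in(('jawL',f(131,417),90),('jawR',f(176,417),90),('backin',f(153,378),90),('cheekL',f(98,340),118),('cheekR',f(208,340),118),('tip',f(152,192),163),('rail',f(156.5,430),187),('tl',f(0,242),48),('tr',f(308,242),48)):
  p=back(c,u,z);print(n,p.round(1),(T.T@(p-e)).round(1))
S=cam('side')
for u in((241.4,272.8),(202.5,318.6)):print(back(S,u,90))
# predicted mouth ends in side/top for hypotheses
for dy in(0,4):
  for yy in(-57,-45,0,45,57):
    a=np.radians(13.5);L=np.array([0.4,yy+dy]);P=[557.5+np.cos(a)*L[0]-np.sin(a)*L[1],151.1+np.sin(a)*L[0]+np.cos(a)*L[1],90]
    pp=proj(S,P)[0];print(dy,yy,pp.round(1),'crop',((pp-[140,220])*3.6+[320,0]).round())
```

```text
jawL [539.2 195.9  90. ] [ 41.   -8.6 101.1]
jawR [553.4 199.3  90. ] [ 40.9   6.  101.1]
backin [543.2 209.7  90. ] [ 53.4  -1.4 101.1]
cheekL [525.3 219.6 118. ] [ 67.2 -16.6  73.1]
cheekR [554.9 226.7 118. ] [67.2 13.9 73.1]
tip [532.3 255.3 163. ] [100.3  -1.3  28.1]
rail [543.7 211.7 187. ] [55.3 -0.4  4.1]
tl [480.9 238.   48. ] [ 95.6 -55.5 143. ]
tr [586.5 263.5  48. ] [ 95.5  53.2 143.2]
[564.23732852  97.46339948  90.        ]
[533.72522503 205.28831696  90.        ]
0 -57 [239.2 270.5] crop [677. 182.]
0 -45 [235.2 274.8] crop [663. 197.]
0 0 [219.5 291.6] crop [606. 258.]
0 45 [202.  310.2] crop [543. 325.]
0 57 [197.  315.6] crop [525. 344.]
4 -57 [237.9 271.9] crop [672. 187.]
4 -45 [233.9 276.2] crop [658. 202.]
4 0 [218.  293.2] crop [601. 263.]
4 45 [200.3 312. ] crop [537. 331.]
4 57 [195.3 317.4] crop [519. 350.]
```

```bash
python3 -m inch '[[[-0.26,-0.09,0,0],[-0.26,-0.09,0.4,0],[-0.26,-0.09,0.9,0],[-0.26,-0.09,1.4,0],[-0.26,-0.09,1.7,0],[-0.26,-0.09,1.7,0]]]' && python3 -m inch '[[[0,0,0.2,0],[0,0,0.4,0],[0,0,0.6,0],[0,0,0.8,0],[0,0,0.8,0]]]' && python3 -m inch '[[[0,0,0.15,0],[0,0,0.3,0],[0,0,0.45,0],[0,0,0.6,0],[0,0,0.6,0]]]'
```

```text
clock: 6.05
eef_pos: [555.7, 155.0, 172.2]
tool_rot: [-3.14, 0.0, 1.808]
force: [0.2, 0.5, -2.1]
width: 11.1
gripper_force: 58.9
clock: 6.47
eef_pos: [556.1, 155.1, 164.9]
tool_rot: [-3.141, 0.0, 1.808]
force: [0.1, -0.1, -1.6]
width: 11.3
gripper_force: 58.9
clock: 6.88
eef_pos: [556.1, 155.1, 159.0]
tool_rot: [-3.141, 0.0, 1.808]
force: [-0.6, -1.0, -1.1]
width: 11.3
gripper_force: 58.9
```

```bash
python3 -m inch '[[[0,0,0.15,0],[0,0,0.3,0],[0,0,0.45,0],[0,0,0.6,0],[0,0,0.6,0]]]';  python3 -m inch '[[[0,0,0.15,0],[0,0,0.3,0],[0,0,0.45,0],[0,0,0.6,0],[0,0,0.6,0]]]'
```

```text
clock: 7.3
eef_pos: [556.1, 155.1, 152.9]
tool_rot: [-3.141, 0.0, 1.808]
force: [0.1, -0.1, -0.7]
width: 11.3
gripper_force: 58.9
clock: 7.72
eef_pos: [556.1, 155.1, 147.0]
tool_rot: [-3.141, 0.0, 1.808]
force: [0.8, -0.1, -2.0]
width: 11.1
gripper_force: 58.9
```

```bash
python3 -m inch '[[[0,0,0.17,0],[0,0,0.34,0],[0,0,0.5,0],[0,0,0.67,0],[0,0,0.83,0],[0,0,1,0],[0,0,1,0]]]';  python3 -m inch '[[[0,0,0.17,0],[0,0,0.34,0],[0,0,0.5,0],[0,0,0.67,0],[0,0,0.83,0],[0,0,1,0],[0,0,1,0]]]'
python3 - <<'E'
from h import *
im=get_image('wrist');si=get_image('side')
a=cv2.resize(im[0:230,220:340],None,fx=2.6,fy=2.6,interpolation=2);b=cv2.resize(si[220:370,140:270],None,fx=3.6,fy=3.6,interpolation=2)
o=np.zeros((600,796,3),'uint8');o[:598,:312]=a;o[:540,320:788]=b;cv2.imwrite('pics/c4.png',o)
E
```

```text
clock: 8.3
eef_pos: [556.1, 155.1, 136.9]
tool_rot: [-3.141, 0.0, 1.808]
force: [1.2, 0.7, -1.4]
width: 11.2
gripper_force: 58.9
clock: 8.88
eef_pos: [556.1, 155.1, 126.9]
tool_rot: [-3.141, 0.0, 1.807]
force: [-0.2, 0.2, -1.4]
width: 11.5
gripper_force: 58.9
```

View pics/c4.png

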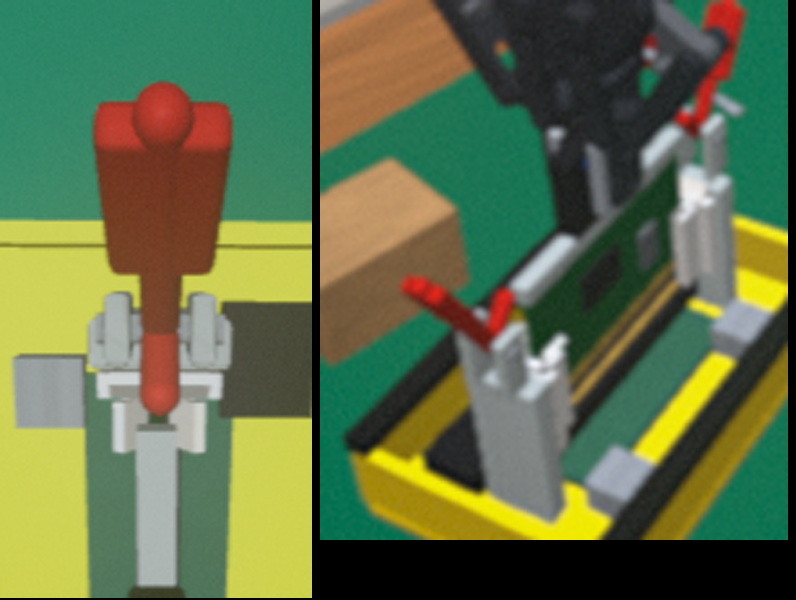

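The board sits in both guides, with the rail at (156,430) between the jaws and the connector gap visible below it. Next I'll feel for the contact slowly.

```bash
python3 -m inch '[[[0,0,0.1,0],[0,0,0.2,0],[0,0,0.3,0],[0,0,0.4,0],[0,0,0.5,0],[0,0,0.6,0]]]';  python3 -m inch '[[[0,0,0.05,0],[0,0,0.1,0],[0,0,0.1,0]]]'
```

```text
clock: 9.48
eef_pos: [556.3, 155.2, 121.2]
tool_rot: [-3.142, 0.0, 1.808]
force: [1.1, 0.1, -1.6]
width: 11.1
gripper_force: 58.9
clock: 9.73
eef_pos: [556.3, 155.2, 120.2]
tool_rot: [-3.141, 0.0, 1.808]
force: [0.5, -0.3, -1.8]
width: 11.3
gripper_force: 58.9
```

```bash
python3 -m inch '[[[0,0,0.05,0],[0,0,0.1,0],[0,0,0.1,0]]]' | grep -E "eef|force"
```

```text
eef_pos: [556.3, 155.2, 119.2]
force: [0.8, 0.6, -1.0]
gripper_force: 58.9
```

```bash
python3 -m inch '[[[0,0,0.05,0],[0,0,0.1,0],[0,0,0.1,0]]]' | grep -E "eef|force"
```

```text
eef_pos: [556.3, 155.2, 118.3]
force: [-1.7, -0.7, -1.7]
gripper_force: 58.9
```

```bash
cat > ok.py <<'E'
from h import *
s=sensors.read_state();print(s['eef_pos'][2].round(2),s['force'].round(1));raise SystemExit(bool(s['force'][2]>2))
E
python3 -m inch '[[[0,0,0.05,0],[0,0,0.05,0]]]' >o && python3 ok.py && python3 -m inch '[[[0,0,0.05,0],[0,0,0.05,0]]]' >o && python3 ok.py && python3 -m inch '[[[0,0,0.05,0],[0,0,0.05,0]]]' >o && python3 ok.py && python3 -m inch '[[[0,0,0.05,0],[0,0,0.05,0]]]' >o && python3 ok.py && python3 -m inch '[[[0,0,0.05,0],[0,0,0.05,0]]]' >o && python3 ok.py && python3 -m inch '[[[0,0,0.05,0],[0,0,0.05,0]]]' >o && python3 ok.py && python3 -m inch '[[[0,0,0.05,0],[0,0,0.05,0]]]' >o && python3 ok.py && python3 -m inch '[[[0,0,0.05,0],[0,0,0.05,0]]]' >o && python3 ok.py
```

```text
117.75 [-0.3 -0.3 -2.3]
117.26 [-0.  -0.4 -2.3]
116.76 [-0.4 -0.2 -1.4]
116.25 [ 0.2  0.6 -1.3]
115.74 [ 0.7 -0.2 -2.2]
115.23 [ 0.1 -0.1 -1. ]
114.86 [ 0.4 -0.1 -1.1]
114.85 [-1.3 -0.3  4.5]
```

Contact felt at TCP z 114.85 (force jumps to +4.5 N). Now I'll let go.

```bash
python3 -m inch '[[[0,0,0,0],[0,0,0,0],[0,0,0,0],[0,0,0,0],[0,0,0,0],[0,0,0,0]]]' 4;  python3 -m inch '[[[0,0,-0.5,0],[0,0,-2,0],[0,0,-4.5,0],[0,0,-8,0],[0,0,-12,0],[0,0,-15,0],[0,0,-15,0],[0,0,-15,0]]]'
python3 - <<'E'
from h import *
im=get_image('wrist');si=get_image('side');t=get_image('top');c=cam('wrist');np.savez('w5.npz',k=c[0],r=c[1],t=c[2]);print(sensors.read_state()['eef_pos'])
cv2.imwrite('pics/w5raw.png',im)
a=cv2.resize(im,(480,360));b=cv2.resize(si[220:370,140:260],None,fx=2.6,fy=2.6,interpolation=2)
o=np.zeros((600,796,3),'uint8');o[:360,:480]=a;o[:390,484:796]=b;o[360:600,:480]=cv2.resize(t[200:280,130:290],(480,240));cv2.imwrite('pics/c5.png',o)
E
```

```text
clock: 12.07
eef_pos: [556.3, 155.2, 114.2]
tool_rot: [-3.142, -0.0, 1.808]
force: [0.3, 0.5, -0.4]
width: 40.0
gripper_force: 0.0
clock: 12.73
eef_pos: [557.4, 155.6, 266.6]
tool_rot: [3.137, -0.0, 1.807]
force: [0.5, -0.1, 0.6]
width: 40.0
gripper_force: 0.0
[555.40841614 154.68778185 263.07778329]
```

View pics/c5.png

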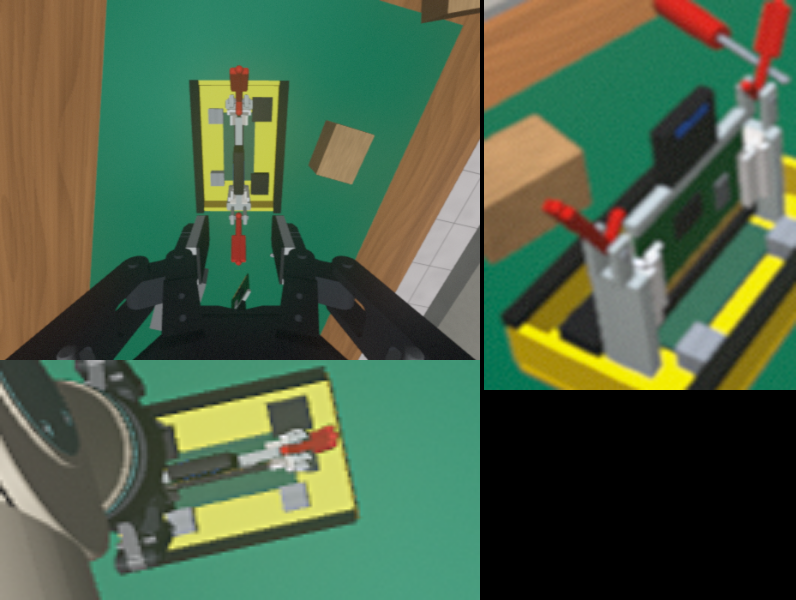

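The board stands free in both guides, with both levers open: the tips are at about (238,70) and (238,255) in the wrist part. Next I'll push the left lever with the shut fingers.

```bash
cat > u.py <<'E'
from h import *
import sys
O=np.array([556.7,153.5]);a=np.radians(13.55);X=np.array([np.cos(a),np.sin(a)]);Y=np.array([-np.sin(a),np.cos(a)])
s=sensors.read_state();q=s['eef_pos'][:2]-O;F=s['force'][:2]
print('unit x,y,z',(q@X).round(1),(q@Y).round(1),s['eef_pos'][2].round(1),'Fy',(F@Y).round(1),'Fx',(F@X).round(1),'Fz',s['force'][2].round(1),'yaw',np.degrees(s['tool_rot'][2]).round(2),s['clock'])
if len(sys.argv)>2: P=O+Y*float(sys.argv[1]);print(togo(s,[*P,float(sys.argv[2])]).round(2))
elif len(sys.argv)>1: raise SystemExit(bool(abs(F@Y)>float(sys.argv[1])))
E
python3 -m inch '[[[0,0,0,0],[0,0,0,0]]]' 0 >o; python3 u.py 137 156
```

```text
unit x,y,z -0.7 1.6 263.0 Fy 0.5 Fx 0.3 Fz -0.2 yaw 103.57 13.05
[13.54  0.1  10.7 ]
```

```bash
python3 -m inch '[[[3,0,0,0],[7,0,0,0],[11,0,0,0],[13.5,0.1,1,0],[13.5,0.1,4.5,0],[13.5,0.1,8,0],[13.5,0.1,10.2,0],[13.5,0.1,10.7,0]]]' >o; python3 -m inch '[[[0,0,0,0],[0,0,0,0],[-0.4,0,0,0],[-0.8,0,0,0],[-0.8,0,0,0]]]' >o; python3 u.py
```

```text
unit x,y,z 2.0 127.3 158.7 Fy -0.4 Fx -0.6 Fz 0.4 yaw 103.46 14.1333
```

```bash
python3 -m inch '[[[-0.2,-0.1,0.25,0],[-0.4,-0.1,0.25,0],[-0.6,-0.1,0.25,0],[-0.6,-0.1,0.25,0]]]' >o; python3 u.py 9 && python3 -m inch '[[[-0.2,0,0,0],[-0.4,0,0,0],[-0.6,0,0,0],[-0.8,0,0,0]]]' >o; python3 u.py 9 && python3 -m inch '[[[-0.2,0,0,0],[-0.4,0,0,0],[-0.6,0,0,0],[-0.8,0,0,0]]]' >o; python3 u.py 9
```

```text
unit x,y,z 0.1 122.0 154.9 Fy 0.2 Fx -1.1 Fz 0.2 yaw 103.53 14.4667
unit x,y,z 0.2 116.6 155.3 Fy 5.9 Fx -0.7 Fz 3.3 yaw 103.62 14.8
unit x,y,z 0.3 106.7 155.0 Fy 3.9 Fx -0.2 Fz 1.0 yaw 103.57 15.1333
```

```bash
python3 -m inch '[[[-0.2,0,0,0],[-0.4,0,0,0],[-0.6,0,0,0],[-0.8,0,0,0]]]' >o; python3 u.py 9 && python3 -m inch '[[[-0.15,0,0,0],[-0.3,0,0,0],[-0.45,0,0,0],[-0.6,0,0,0]]]' >o; python3 u.py 11 && python3 -m inch '[[[-0.15,0,0,0],[-0.3,0,0,0],[-0.45,0,0,0],[-0.6,0,0,0]]]' >o; python3 u.py 12 &&  python3 -m inch '[[[-0.1,0,0,0],[-0.2,0,0,0],[-0.3,0,0,0],[-0.4,0,0,0]]]' >o; python3 u.py 12 &&  python3 -m inch '[[[-0.1,0,0,0],[-0.2,0,0,0],[-0.3,0,0,0],[-0.4,0,0,0]]]' >o; python3 u.py 12 &&  python3 -m inch '[[[-0.1,0,0,0],[-0.2,0,0,0],[-0.3,0,0,0],[-0.4,0,0,0]]]' >o; python3 u.py 12
```

```text
unit x,y,z -0.0 98.1 154.7 Fy 1.6 Fx -0.0 Fz 1.1 yaw 103.55 15.4667
unit x,y,z -0.1 92.5 154.7 Fy 2.0 Fx -0.6 Fz 2.2 yaw 103.56 15.8
unit x,y,z -0.1 86.7 154.8 Fy 2.1 Fx -0.6 Fz 2.6 yaw 103.57 16.1333
unit x,y,z -0.1 82.8 154.8 Fy 2.2 Fx -1.4 Fz 1.8 yaw 103.57 16.4667
unit x,y,z -0.1 80.2 154.7 Fy 5.4 Fx -0.3 Fz 0.0 yaw 103.61 16.8
unit x,y,z -0.2 77.2 154.5 Fy 7.3 Fx 0.8 Fz -3.0 yaw 103.65 17.1333
```

```bash
python3 -m inch '[[[-0.05,0,0,0],[-0.1,0,0,0],[-0.15,0,0,0],[-0.2,0,0,0]]]' >o; python3 u.py 13 && python3 -m inch '[[[-0.05,0,0,0],[-0.1,0,0,0],[-0.15,0,0,0],[-0.2,0,0,0]]]' >o; python3 u.py 13 && python3 -m inch '[[[-0.05,0,0,0],[-0.1,0,0,0],[-0.15,0,0,0],[-0.2,0,0,0]]]' >o; python3 u.py 13 && python3 -m inch '[[[-0.05,0,0,0],[-0.1,0,0,0],[-0.15,0,0,0],[-0.2,0,0,0]]]' >o; python3 u.py 13 && python3 -m inch '[[[-0.05,0,0,0],[-0.1,0,0,0],[-0.15,0,0,0],[-0.2,0,0,0]]]' >o; python3 u.py 13
```

```text
unit x,y,z -0.2 75.3 154.3 Fy 8.3 Fx -0.4 Fz -3.3 yaw 103.66 17.4667
unit x,y,z -0.2 73.3 154.4 Fy 7.1 Fx -0.8 Fz -2.5 yaw 103.66 17.8
unit x,y,z -0.1 71.3 154.4 Fy 8.3 Fx 0.3 Fz -0.8 yaw 103.65 18.1333
unit x,y,z -0.1 69.2 154.5 Fy 8.0 Fx -0.5 Fz -2.3 yaw 103.66 18.4667
unit x,y,z -0.1 67.2 154.5 Fy 8.2 Fx -0.9 Fz -1.7 yaw 103.66 18.8
```

```bash
python3 -m inch '[[[-0.05,0,0,0],[-0.1,0,0,0],[-0.15,0,0,0],[-0.2,0,0,0]]]' >o; python3 u.py 11.5 && python3 -m inch '[[[-0.04,0,0,0],[-0.08,0,0,0]]]' >o; python3 u.py 11.5 && python3 -m inch '[[[-0.04,0,0,0],[-0.08,0,0,0]]]' >o; python3 u.py 11.5 && python3 -m inch '[[[-0.04,0,0,0],[-0.08,0,0,0]]]' >o; python3 u.py 11.5
```

```text
unit x,y,z -0.0 65.2 154.6 Fy 7.3 Fx 0.4 Fz -1.5 yaw 103.66 19.1333
unit x,y,z -0.0 64.4 154.6 Fy 7.9 Fx -0.4 Fz -1.1 yaw 103.65 19.3
unit x,y,z 0.0 63.5 154.6 Fy 8.0 Fx 1.1 Fz -1.1 yaw 103.65 19.4667
unit x,y,z 0.1 62.7 154.6 Fy 7.2 Fx 0.4 Fz -0.8 yaw 103.65 19.6333
```

```bash
python3 -m inch '[[[-0.04,0,0,0],[-0.08,0,0,0]]]' >o; python3 u.py 10.5 && python3 -m inch '[[[-0.04,0,0,0],[-0.08,0,0,0]]]' >o; python3 u.py 10.5 && python3 -m inch '[[[-0.04,0,0,0],[-0.08,0,0,0]]]' >o; python3 u.py 10.5 && python3 -m inch '[[[-0.04,0,0,0],[-0.08,0,0,0]]]' >o; python3 u.py 10.5 && python3 -m inch '[[[-0.04,0,0,0],[-0.08,0,0,0]]]' >o; python3 u.py 10.5
```

```text
unit x,y,z 0.1 61.9 154.6 Fy 6.9 Fx -0.9 Fz -0.0 yaw 103.65 19.8
unit x,y,z 0.1 61.0 154.6 Fy 7.6 Fx -0.0 Fz -0.6 yaw 103.65 19.9667
unit x,y,z 0.1 60.6 154.7 Fy 8.5 Fx -0.8 Fz -1.4 yaw 103.65 20.1333
unit x,y,z 0.1 60.6 154.8 Fy 8.8 Fx -0.6 Fz -0.9 yaw 103.68 20.3
unit x,y,z 0.1 60.5 154.7 Fy 11.3 Fx -0.8 Fz -0.2 yaw 103.7 20.4667
```

Left lever is at its stop. Now the right one.

```bash
python3 -m inch '[[[0.5,0,0,0],[1.5,0,0,0],[2.5,0,-1,0],[2.5,0,-4,0],[2.5,0,-6,0],[0,0,-6,0],[-4,0,-6,0],[-8,0,-6,0]]]' >o; python3 u.py -134 156
```

```text
unit x,y,z 0.5 -23.4 216.2 Fy -0.9 Fx 1.7 Fz -0.8 yaw 103.78 21.1333
[-11.05  -0.1    6.03]
```

```bash
python3 -m inch '[[[-4,0,0,0],[-8,0,0,0],[-10.5,0,0,0],[-11.2,0,0,0],[-11.2,0,2,0],[-11.2,0,4.5,0],[-11.2,0,5.7,0],[-11.2,0,6,0]]]' >o;  python3 -m inch '[[[0,0,0,0],[0,0,0,0],[0,0,0,0]]]' >o;python3 u.py -124 155
```

```text
unit x,y,z 1.1 -135.3 156.1 Fy 0.1 Fx 0.2 Fz 0.6 yaw 103.59 22.05
[ 1.13 -0.11  0.11]
```

```bash
python3 -m inch '[[[0.3,-0.1,0.1,0],[0.7,-0.1,0.1,0],[1.1,-0.1,0.1,0],[1.4,-0.1,0.1,0],[1.6,-0.1,0.1,0],[1.8,-0.1,0.1,0]]]' >o;python3 u.py 9 && python3 -m inch '[[[0.2,0,0,0],[0.4,0,0,0],[0.6,0,0,0],[0.8,0,0,0]]]' >o; python3 u.py 9 && python3 -m inch '[[[0.2,0,0,0],[0.4,0,0,0],[0.6,0,0,0],[0.8,0,0,0]]]' >o; python3 u.py 9 && python3 -m inch '[[[0.2,0,0,0],[0.4,0,0,0],[0.6,0,0,0],[0.8,0,0,0]]]' >o; python3 u.py 9 && python3 -m inch '[[[0.15,0,0,0],[0.3,0,0,0],[0.45,0,0,0],[0.6,0,0,0]]]' >o; python3 u.py 9 && python3 -m inch '[[[0.1,0,0,0],[0.2,0,0,0],[0.3,0,0,0],[0.4,0,0,0]]]' >o; python3 u.py 9 && python3 -m inch '[[[0.1,0,0,0],[0.2,0,0,0],[0.3,0,0,0],[0.4,0,0,0]]]' >o; python3 u.py 9
```

```text
unit x,y,z -0.5 -119.7 154.5 Fy -4.8 Fx -0.3 Fz 3.2 yaw 103.5 22.55
unit x,y,z -0.7 -109.8 154.0 Fy -3.7 Fx -0.1 Fz 2.3 yaw 103.54 22.8833
unit x,y,z -1.0 -101.1 153.7 Fy -3.6 Fx -0.0 Fz 1.5 yaw 103.58 23.2167
unit x,y,z -1.0 -93.2 153.8 Fy -2.3 Fx -0.9 Fz 1.1 yaw 103.57 23.55
unit x,y,z -1.0 -87.7 153.8 Fy -1.8 Fx -0.2 Fz 3.2 yaw 103.55 23.8833
unit x,y,z -0.9 -83.6 153.8 Fy -2.2 Fx -0.1 Fz 1.7 yaw 103.56 24.2167
unit x,y,z -1.0 -79.6 153.6 Fy -2.8 Fx 0.7 Fz -0.4 yaw 103.56 24.55
```

```bash
python3 -m inch '[[[0.1,0,0,0],[0.2,0,0,0],[0.3,0,0,0],[0.4,0,0,0]]]' >o; python3 u.py 9 && python3 -m inch '[[[0.1,0,0,0],[0.2,0,0,0],[0.3,0,0,0],[0.4,0,0,0]]]' >o; python3 u.py 9 && python3 -m inch '[[[0.05,0,0,0],[0.1,0,0,0],[0.15,0,0,0],[0.2,0,0,0]]]' >o; python3 u.py 10 && python3 -m inch '[[[0.05,0,0,0],[0.1,0,0,0],[0.15,0,0,0],[0.2,0,0,0]]]' >o; python3 u.py 10 && python3 -m inch '[[[0.05,0,0,0],[0.1,0,0,0],[0.15,0,0,0],[0.2,0,0,0]]]' >o; python3 u.py 10 && python3 -m inch '[[[0.04,0,0,0],[0.08,0,0,0]]]' >o; python3 u.py 10 && python3 -m inch '[[[0.04,0,0,0],[0.08,0,0,0]]]' >o; python3 u.py 10
```

```text
unit x,y,z -1.2 -75.7 153.6 Fy -2.6 Fx 0.5 Fz -1.3 yaw 103.56 24.8833
unit x,y,z -1.1 -71.6 153.8 Fy -2.2 Fx 0.2 Fz -1.4 yaw 103.57 25.2167
unit x,y,z -1.0 -69.8 153.8 Fy -2.9 Fx -0.6 Fz -1.1 yaw 103.55 25.55
unit x,y,z -0.9 -67.7 153.8 Fy -3.0 Fx 0.3 Fz -1.1 yaw 103.56 25.8833
unit x,y,z -0.8 -65.5 153.9 Fy -3.7 Fx 0.1 Fz -0.4 yaw 103.57 26.2167
unit x,y,z -0.8 -65.0 153.8 Fy -3.9 Fx 0.1 Fz -1.0 yaw 103.56 26.3833
unit x,y,z -0.9 -64.4 153.8 Fy -4.5 Fx 0.0 Fz -0.4 yaw 103.55 26.55
```

```bash
python3 -m inch '[[[0.04,0,0,0],[0.08,0,0,0]]]' >o; python3 u.py 10.5 && python3 -m inch '[[[0.04,0,0,0],[0.08,0,0,0]]]' >o; python3 u.py 10.5 && python3 -m inch '[[[0.04,0,0,0],[0.08,0,0,0]]]' >o; python3 u.py 10.5 && python3 -m inch '[[[0.04,0,0,0],[0.08,0,0,0]]]' >o; python3 u.py 10.5 && python3 -m inch '[[[0.04,0,0,0],[0.08,0,0,0]]]' >o; python3 u.py 10.5 && python3 -m inch '[[[0.04,0,0,0],[0.08,0,0,0]]]' >o; python3 u.py 10.5
```

```text
unit x,y,z -0.9 -63.8 153.8 Fy -5.8 Fx 0.2 Fz -0.6 yaw 103.54 26.7167
unit x,y,z -0.9 -63.3 153.8 Fy -5.2 Fx 0.9 Fz -1.4 yaw 103.54 26.8833
unit x,y,z -0.9 -62.9 153.8 Fy -6.2 Fx 0.4 Fz -0.7 yaw 103.52 27.05
unit x,y,z -0.9 -62.4 153.8 Fy -7.1 Fx -0.2 Fz -1.3 yaw 103.51 27.2167
unit x,y,z -1.0 -61.7 153.8 Fy -7.3 Fx 0.1 Fz -0.7 yaw 103.51 27.3833
unit x,y,z -1.0 -61.6 153.8 Fy -8.4 Fx 0.1 Fz -0.9 yaw 103.49 27.55
```

```bash
python3 -m inch '[[[0.04,0,0,0],[0.08,0,0,0]]]' >o; python3 u.py 12.5 && python3 -m inch '[[[0.04,0,0,0],[0.08,0,0,0]]]' >o; python3 u.py 12.5 && python3 -m inch '[[[0.04,0,0,0],[0.08,0,0,0]]]' >o; python3 u.py 12.5
```

```text
unit x,y,z -1.0 -61.5 153.8 Fy -10.9 Fx 0.6 Fz 0.5 yaw 103.46 27.7167
unit x,y,z -1.0 -61.5 153.8 Fy -10.7 Fx 0.3 Fz -0.6 yaw 103.43 27.8833
unit x,y,z -1.0 -61.4 153.7 Fy -12.2 Fx 0.2 Fz -0.6 yaw 103.41 28.05
```

Right lever is at its stop too. I'll back off, lift and check.

```bash
python3 -m inch '[[[-0.5,0,0,0],[-1.5,0,0,0],[-3,0,0,0],[-3,0,-2,0],[-3,0,-5,0],[-3,0,-9,0],[-3,0,-11,0],[-3,0,-11,0]]]' >o; python3 -m inch '[[[0,0,0,0],[0,0,0,0],[0,0,0,0]]]' >o; python3 u.py
python3 - <<'E'
from h import *
im=get_image('wrist');si=get_image('side');c=cam('wrist');np.savez('w6.npz',k=c[0],r=c[1],t=c[2])
b=cv2.resize(si[200:370,140:280],None,fx=3.5,fy=3.5,interpolation=2);a=im[0:420,180:480]
o=np.zeros((600,796,3),'uint8');o[:420,:300]=a;o[:595,302:792]=b;cv2.imwrite('pics/c6.png',o)
# predicted pixels: closed tips, tab top corners at home
sys_O=np.array([556.7,153.5]);t=np.radians(13.55);X=np.array([np.cos(t),np.sin(t)]);Y=np.array([-np.sin(t),np.cos(t)])
S=cam('side')
for n,y,z in(('Ltip',44,161),('Rtip',-44,161),('tabL',25,142),('tabR',-25,142),('tabL+8',25,150),('railL',57,102),('railR',-57,102)):
  P=[*(sys_O+Y*y),z];print(n,((proj(S,P)[0]-[140,200])*3.5+[302,0]).round(),(proj(c,P)[0]-[180,0]).round())
E
```

```text
unit x,y,z -1.8 -86.4 262.5 Fy 0.4 Fx -0.4 Fz -0.2 yaw 103.6 28.9667
Ltip [498. 258.] [104.  40.]
Rtip [621. 142.] [103. 158.]
tabL [532. 267.] [103.  71.]
tabR [600. 200.] [103. 133.]
tabL+8 [529. 252.] [103.  70.]
railL [495. 388.] [103.  38.]
railR [646. 230.] [103. 161.]
```

View pics/c6.png

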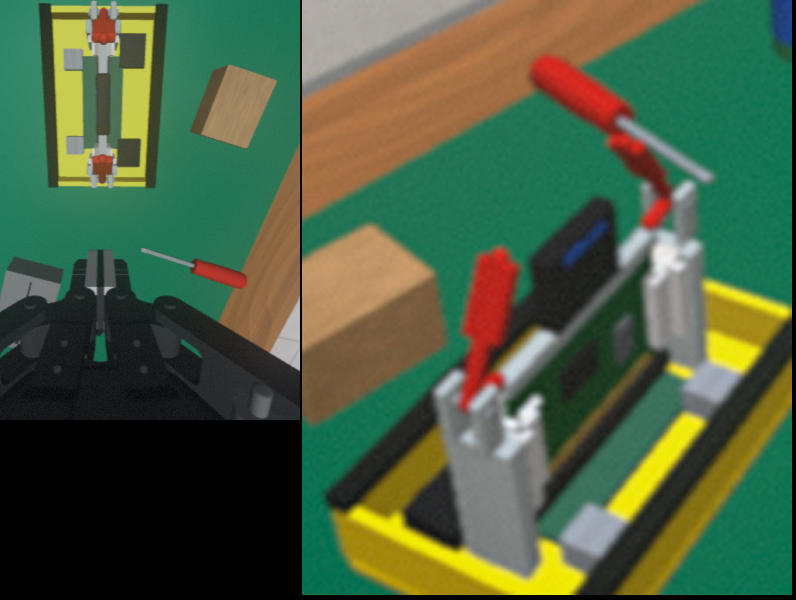

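Both lever tips are where closed ones should be: (497,257) and (622,142), against a predicted (498,258) and (621,142). The tab's top corners match the home height. Handing in.

```bash
python3 -c "
from cell import order
print(order.finish_job())"
```

```text
the job is handed in; nothing more can be done
None
```

The board was set on the connector by feel and let go. Both levers were then pushed in to their stops, the last picture shows the board home and the other things unmoved, and the job is handed in; no verdict came back.

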